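# Park the locking plunger of the loaded fixture

### The job

Two identical fixtures stand on the assembly bench, each locked by a spring plunger with an orange bar knob; one of them still has a brass part in its nest. Unlock that one for unloading: pull its knob straight up, twist it about a sixth of a turn (either way) until it sits in a rest notch, and let go so that the plunger stays up by itself. Leave the part in its nest and the empty fixture locked.

Things in the scene. Friction and masses are not known exactly. Their poses are not given: they have to be found in the camera images.
- loaded_grip (a point): Centre of the orange bar knob of the fixture holding the brass part. Bar 44 mm long (point x), 14 mm thick (y), 30 mm tall (z up); grip it across the 14 mm from above. Locked: this point is 83 mm above the bench, bar from 68 to 98 mm; below it a hub 18 mm wide down to 66 mm, an 8 mm shaft, and a steel collar about 40 mm across, top at 61 mm. The fixed base plate is 180 (x) by 110 mm.
- loaded_plunger (a joint): Lift of that knob straight up, m: 0 locked, 0.012 resting in a rest notch, 0.015 on the crests beside it, 0.030 upper stop. A spring pulls it down: 6 N at 0, 9 N at 0.012, 13.5 N at the stop.
- loaded_knob (a joint): Turn of that knob, rad, + counterclockwise from above; 0 locked. A cross pin under the bar, parallel to it, lies in the collar's deep slot, so lift it over 15 mm (20 is good) before turning. Two shallow, self-centring rest notches, marked yellow, at +1.05 and -1.05 (60 degrees either way); let down within 15 degrees of one it drops in. Stops at +-1.31.
- empty_plunger (a joint): The same lift on the other, identical fixture, whose nest is empty, m: 0 locked. It must stay locked.
- part: Brass valve body, about 300 g, loose in the loaded fixture's nest: block 50 x 40 x 18 mm with a round boss 26 mm across, 8 mm high, on top. Origin at the centre of its underside, 22 mm above the bench, 85 mm from the knob's axis along the locked knob's +x. Nest walls 9 mm high.
Mind the look-alikes: they are no part of the job. What is shaped like the part that bears loaded_grip but red is not meant.

How it is judged:
At the end, for the whole second after the job is handed in: The loaded fixture's plunger rests in a rest notch by itself, lifted 9 to 14.2 mm and still (under 10 mm/s); the empty fixture's plunger is down (under 4 mm); the part is within 12 mm of where it started, in its nest (value of joint loaded_plunger between 0.009 and 0.0142 m and velocity of joint loaded_plunger between -0.01 and 0.01 m/s and value of joint empty_plunger below 0.004 m and distance of part from where it was at the start of the episode below 0.012 m); the robot touches nothing.
It fails at once if the empty fixture's plunger is pulled up more than 6 mm (value of joint empty_plunger above 0.006 m).
It fails at once if the part is moved more than 15 mm (distance of part from where it was at the start of the episode above 0.015 m).
It also fails if it takes over 29 s, if anything falls off the work surface, if the arm or the gripper's body presses on something with over 40 N, if the wrist force passes 120 N, or if a joint passes its speed limit or range.

### The arm

A 6-joint arm with a two-finger parallel gripper is mounted at the origin on the work surface. World frame = base frame: x ahead of the robot, y to its left, z up, the work surface at z = 0. Lengths are in m, angles in rad, forces in N, time in s.
With the tool pointing down it reaches from about 0.375 to 0.9 m from the base axis. Payload 3.1 kg.
Tool frame: the origin (TCP) lies at the centre of the arm's flange, where the gripper is bolted on; the fingertips stand 182 mm ahead of it and the grasp point (between the pads) lies 164 mm ahead of it; z points along the fingers, x is the direction in which the jaws open and shut, and the axes are right-handed (so a half turn about z gives the same grasp; the last joint's range is limited). The gripper opens to 87 mm and grips with 3 to 60 N. Pads are 19 mm wide; open, the fingers measure 117 mm over their backs; the gripper's body (75 mm by 190 mm) begins 51 mm behind the grasp point.
Start: joints at [1.077, 0.527, 1.433, -0, 1.181, -0.178], TCP at [0.193, 0.594, 0.405] pointing down, gripper open.
Joint ranges: [-3.08, 3.08], [-0.75, 2.2], [0.22, 2.44], [-1.43, 4.57], [0, 2.65], [-2.85, 2.85]. Speed limits (rad/s): [2.79, 2.79, 3.14, 3.14, 3.14, 3.14].

### API

Orientations are given as a unit quaternion [x, y, z, w].
In Python, from rig import status, eyes, robot gives the robot as it stands. The module is installed in compiled form; this text tells all that it offers.
- The arm moves only by the tool step_arm, never from a script. Its argument "steps" is a list of rows, each a list of 7 numbers: the closure, from -1 (fully open) to 1 (shut), so that 0 is half open, then the shift along the tool's x, y, z each as a share of 0.025 m, from -1 to 1, then the turn, a rotation vector about the tool's x, y, z each as a share of 8 degrees, from -1 to 1. In form: [[jaw, dx, dy, dz, rx, ry, rz], ...]. A call has exactly 10 rows; each row shifts and turns the commanded pose from where the row before left it, along the tool's axes as they then stand; what a row does not reach is not made up. A row lasts 1/10 s, in which the tool goes at most 50 mm and 8.59 degrees, less where a joint would pass 70% of its speed; a pose out of reach is approached as far as the arm can. A call with a number of a shift or a turn outside -1 to 1 is refused whole. A call with a gripper value outside its range is refused whole. The fingers move at their own pace and stop on an object; "squeeze" is the grip in N (left out, the last holds). Time passes only in rows, so rows that do not move let the fingers close, or fill a call up. It gives the time, the measured TCP pose, the force and the opening at its end, in the units of the state.
- status.get_obs(): the state, without advancing time (a new reading comes with each control period).
- eyes.camera(name): name is "scene" or "side" or "wrist"; returns (picture, depth): 420x560x3 uint8, red, green, blue; 420x560 float32, m along the optical axis (not along the pixel's ray), 0 where there is no reading.
- eyes.camera_info(name): a dict with "K" (3x3 intrinsics, pixels), "R" (3x3) and "t" (3): a world point X has camera coordinates R X + t. Camera axes: x right, y down, z forward; pixel columns grow to the right and rows downward; lengths in m; the calibration is good to about 2 mm. A picture is of the moment at which its call begins: read the wrist's pose just before it. camera_info takes no time and is no camera call; for the wrist camera it gives the pose at the moment of the call.
- robot.hand_in(): hands the job in, once; it reports no verdict.
The state is a dict: "time": time; "q": joint angles; "joint_velocities": joint speeds; "joint_torque": joint torques, N m; "position": TCP position; "tool_rot": TCP orientation; "ft_force": force on the tool from outside, world axes, zero at the start; "moment": the same for the moment, N m; "grip_width": finger opening in m.
Only numpy, scipy, OpenCV 4.12 (cv2) and the standard library are available. Lean on these libraries where they do the work, as an engineer would, in place of code of your own. Each camera call takes 0.05 s, during which the arm holds its last target.

## Working session

There is one attempt and no reset: what is moved stays moved. The work goes in short steps, Python scripts to look and compute and a tool call to move; the robot and the scene stay as the last step left them, time stands still between calls to the robot, and variables do not carry over. Pictures are saved under pics/ and viewed, and the job is handed in when it is done.

Besides the shell and the picture viewer there is one more tool, called after "Call:" by a JSON object that holds its "name" and its "arguments", one argument or row to a line. step_arm: Moves the arm, as the interface text tells. Its arguments: {"type":"object","properties":{"steps":{"type":"array"},"squeeze":{"type":"number"}},"required":["steps"]}

```bash
mkdir -p pics
cat > h.py <<'E'
import numpy as np, cv2, pickle
from rig import status, eyes, robot
def snap(name,tag):
    info=eyes.camera_info(name); im,d=eyes.camera(name)
    cv2.imwrite(f'pics/{tag}.png',im[:,:,::-1]); pickle.dump((im,d,info),open(f'{tag}.pkl','wb'))
    return im,d,info
def cloud(d,info):
    K,R,t=[np.array(info[k]) for k in 'KRt']
    v,u=np.mgrid[:d.shape[0],:d.shape[1]]
    c=np.stack([(u-K[0,2])/K[0,0]*d,(v-K[1,2])/K[1,1]*d,d],-1)
    return (c-t)@R
E
python3 - <<'E'
from h import *
for n in ('scene','side'): snap(n,n+'0')
s=status.get_obs(); print(s)
E
```

```text
{'time': 0.1, 'q': array([ 1.07747387e+00,  5.28381205e-01,  1.43376059e+00, -7.44220152e-06,
        1.18143846e+00, -1.78500435e-01]), 'joint_velocities': array([ 0.00011207, -0.00074927, -0.00240933, -0.00013912,  0.00011477,
        0.00025871]), 'joint_torque': array([-1.04979943e-03, -4.40990746e+01, -1.77151197e+01,  6.34376099e-02,
        5.33880084e-02, -4.42127146e-05]), 'position': array([0.19335452, 0.59401556, 0.40386855]), 'tool_rot': array([ 8.09210498e-01,  5.87517984e-01, -8.93594707e-04,  4.34910586e-04]), 'ft_force': array([-0.1836966 , -0.78439098, -0.01820457]), 'moment': array([ 0.02135786, -0.00210165, -0.00031863]), 'grip_width': 0.08712626766233365}
```

View pics/scene0.png

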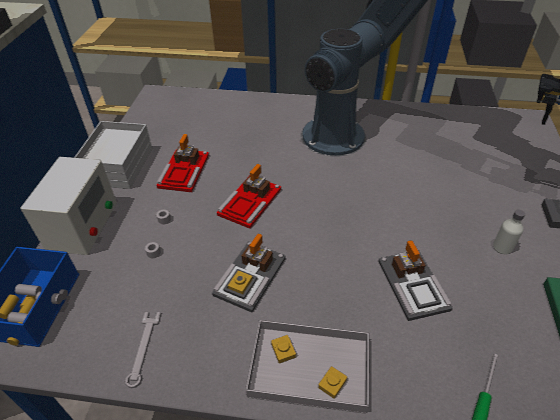

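View pics/side0.png

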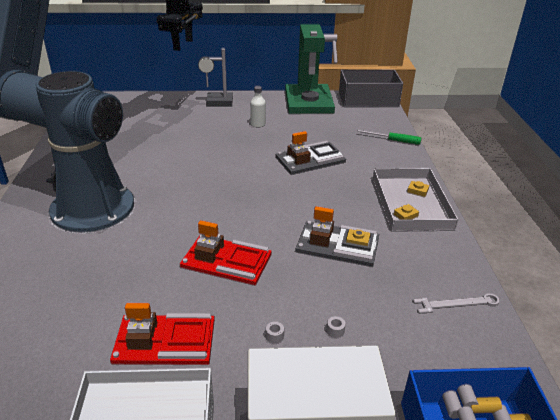

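Orange bar knobs in the scene picture: (184,143) and (256,175) are on red look-alike bases. (412,250) is on a grey base with an empty nest. (259,243) is on a grey base with the brass block at (238,282), so that is the target. In the side picture it is at (323,215), with the part at (358,238).

Run:
```python
from h import *
for n,(u0,u1,v0,v1),pb in (('scene',(240,280,228,265),(205,290,230,310)),('side',(308,340,200,230),(290,385,200,265))):
    im,d,info=pickle.load(open(n+'0.pkl','rb')); P=cloud(d,info)
    hsv=cv2.cvtColor(im,cv2.COLOR_RGB2HSV)
    m=np.zeros(d.shape,bool); m[v0:v1,u0:u1]=1
    m&=(hsv[...,0]>=5)&(hsv[...,0]<16)&(hsv[...,1]>180)&(hsv[...,2]>100)&(d>0)
    p=P[m]; p=p[(p[:,2]>.06)&(p[:,2]<.105)]
    print(n,len(p),p.min(0),p.max(0),p.mean(0))
    t=p[p[:,2]>.094]; r=cv2.minAreaRect((t[:,:2]*1000).astype(np.float32)); print('top',len(t),r)
    r=cv2.minAreaRect((p[:,:2]*1000).astype(np.float32)); print('all',r)
    m=np.zeros(d.shape,bool); m[pb[2]:pb[3],pb[0]:pb[1]]=1
    b=m&(hsv[...,0]>=17)&(hsv[...,0]<30)&(hsv[...,1]>130)&(d>0)&(P[...,2]>.03)&(P[...,2]<.056)
    q=P[b]; q=q[(q[:,2]>.036)]; print('part',len(q),np.median(q,0),cv2.minAreaRect((q[:,:2]*1000).astype(np.float32)))
    bp=P[m]; bp=bp[(bp[:,2]>.008)&(bp[:,2]<.035)]; print('base',cv2.minAreaRect((bp[:,:2]*1000).astype(np.float32)))
im=cv2.imread('pics/scene0.png')[220:320,195:295]; im2=cv2.imread('pics/side0.png')[190:290,290:390]
cv2.imwrite('pics/crop.png',cv2.resize(np.hstack([im,im2]),(800,400),interpolation=cv2.INTER_CUBIC))
```

```text
scene 74 [ 0.55345947 -0.16776708  0.09286927] [ 0.59529789 -0.14644697  0.10109852] [ 0.57532746 -0.15711461  0.09683576]
top 70 ((575.6038818359375, -156.98147583007812), (12.708555221557617, 43.4318733215332), 73.3552017211914)
all ((575.5936279296875, -157.77615356445312), (13.918917655944824, 43.29975509643555), 69.80784606933594)
part 277 [ 0.66050126 -0.18053168  0.03989929] ((620.3800659179688, -171.7378387451172), (53.023075103759766, 127.33008575439453), 64.20026397705078)
base ((611.1697998046875, -168.65199279785156), (111.7972183227539, 184.53445434570312), 71.75634765625)
side 231 [ 0.55066024 -0.17188243  0.06722949] [ 0.59119849 -0.14936015  0.10139915] [ 0.57087713 -0.16137608  0.08672377]
top 74 ((571.403564453125, -158.1110076904297), (15.187841415405273, 39.784915924072266), 76.54003143310547)
all ((571.4848022460938, -158.98782348632812), (17.05797576904297, 41.57482147216797), 75.24053955078125)
part 232 [ 0.6497049  -0.18948806  0.03995639] ((620.190185546875, -173.61294555664062), (42.131195068359375, 116.82772827148438), 72.68516540527344)
base ((632.045166015625, -100.65359497070312), (262.277099609375, 180.04324340820312), 71.74714660644531)
```

View pics/crop.png

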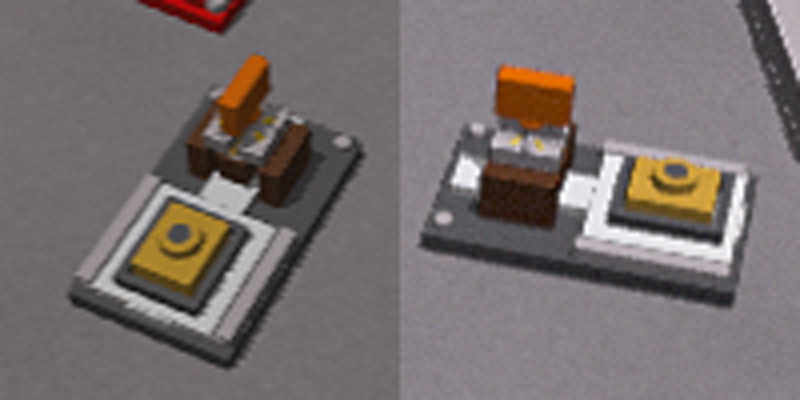

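Call:
{"name": "step_arm", "arguments": {
  "steps": [
    [-1,-1,1,0,0,0,0],
    [-1,-1,1,0,0,0,0],
    [-1,-1,1,0,0,0,0],
    [-1,-1,1,0,0,0,0],
    [-1,-1,1,0,0,0,0],
    [-1,-1,1,0,0,0,0],
    [-1,-1,1,0,0,0,0],
    [-1,-1,1,0,0,0,0],
    [-1,-1,1,0,0,0,0],
    [-1,-1,1,0,0,0,0]
  ]
}}

```text
time: 1.1
position: [0.3541, 0.2778, 0.4046]
tool_rot: [0.809, 0.588, -0.0, -0.0]
ft_force: [-0.2, 0.8, -0.4]
grip_width: 0.087
```

Call:
{"name": "step_arm", "arguments": {
  "steps": [
    [-1,-1,1,0,0,0,0],
    [-1,-1,1,0,0,0,0],
    [-1,-1,1,0,0,0,0],
    [-1,-1,1,0,0,0,0],
    [-1,-1,1,0,0,0,0],
    [-1,-1,1,0,0,0,0],
    [-1,-1,1,0,0,0,0],
    [-1,-1,1,0,0,0,0],
    [-1,-1,0.5,0,0,0,0],
    [-1,-1,0,0,0,0,0]
  ]
}}

```text
time: 2.1
position: [0.4798, -0.0263, 0.4046]
tool_rot: [0.809, 0.587, 0.001, 0.001]
ft_force: [-1.1, -0.2, 0.1]
grip_width: 0.0874
```

Run:
```python
from h import *
s=status.get_obs(); print(s['time'],s['position'],s['tool_rot'],s['q'],s['ft_force'])
snap('wrist','w1')
im,d,info=pickle.load(open('scene0.pkl','rb')); P=cloud(d,info)
c=np.array([.5735,-.158]); r=np.hypot(P[...,0]-c[0],P[...,1]-c[1])
hsv=cv2.cvtColor(im,cv2.COLOR_RGB2HSV)
for n in('scene0','side0'):
    im,d,info=pickle.load(open(n+'.pkl','rb'));P=cloud(d,info);hsv=cv2.cvtColor(im,cv2.COLOR_RGB2HSV)
    r=np.hypot(P[...,0]-c[0],P[...,1]-c[1])
    m=(r<.06)&(hsv[...,2]<90)&(hsv[...,1]>90)&(P[...,2]>.02); print(n,np.percentile(P[m][:,2],[50,90,98,100]))
```

```text
2.1 [ 0.47978911 -0.02628569  0.40457811] [8.09452871e-01 5.87184178e-01 5.04920253e-04 7.32200552e-04] [-2.87817697e-01  3.34106883e-01  1.78609228e+00 -1.07895145e-04
  1.01961704e+00 -1.54291337e+00] [-1.11369    -0.15152095  0.11713711]
scene0 [0.04370063 0.08275563 0.09450246 0.09599602]
side0 [0.03537509 0.04578396 0.04773368 0.07203747]
```

View pics/w1.png

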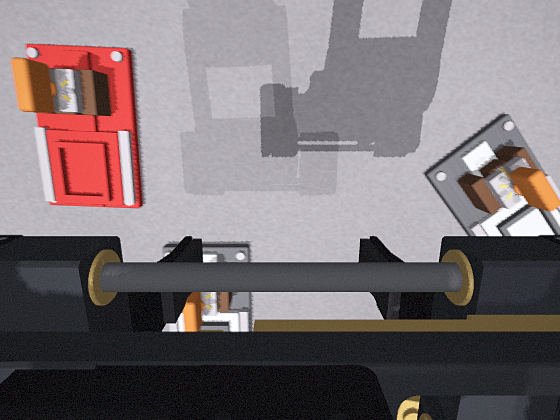

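The wrist view shows the loaded fixture at about (205,300), half hidden by the gripper. A red look-alike is at (85,125) and the empty fixture at (510,180). I'll move past the knob for a clear view.

Call:
{"name": "step_arm", "arguments": {
  "steps": [
    [-1,-0.5,1,0,0,0,0],
    [-1,-0.5,1,0,0,0,0],
    [-1,-0.5,1,0,0,0,0],
    [-1,-0.5,1,0,0,0,0],
    [-1,-0.5,1,0,0,0,0],
    [-1,-0.5,1,0,0,0,0],
    [-1,-0.5,1,0,0,0,0],
    [-1,-0.35,1,0,0,0,0],
    [-1,0,0,0,0,0,0],
    [-1,0,0,0,0,0,0]
  ]
}}

```text
time: 3.15
position: [0.6386, -0.1776, 0.4038]
tool_rot: [0.809, 0.587, -0.0, -0.001]
ft_force: [-0.4, -0.2, -0.5]
grip_width: 0.0871
```

Run:
```python
from h import *
s=status.get_obs(); print(s['time'],s['position'],s['tool_rot'],s['q'],s['ft_force'])
im,d,info=snap('wrist','w2'); P=cloud(d,info)
hsv=cv2.cvtColor(im,cv2.COLOR_RGB2HSV)
m=(hsv[...,0]>=5)&(hsv[...,0]<16)&(hsv[...,1]>150)&(hsv[...,2]>100)&(P[...,2]>.06)&(P[...,2]<.108)&(np.hypot(P[...,0]-.5735,P[...,1]+.158)<.04)
p=P[m];print(len(p),p.mean(0));t=p[p[:,2]>.095]
print(len(t),t.mean(0),cv2.minAreaRect((t[:,:2]*1000).astype(np.float32)),np.argwhere(m).mean(0))
```

```text
3.15 [ 0.63864248 -0.17758944  0.40377922] [ 8.09289817e-01  5.87408318e-01 -4.57500887e-04 -1.11882021e-03] [-4.39518840e-01  5.81270090e-01  1.33071721e+00  2.94772540e-04
  1.23200682e+00 -1.69532359e+00] [-0.37732423 -0.24285185 -0.5443161 ]
712 [ 0.57332363 -0.156204    0.09705218]
695 [ 0.57332611 -0.15619699  0.09770504] ((572.9254150390625, -156.0696563720703), (12.700356483459473, 42.347023010253906), 72.1849136352539) [128.34550562 279.88623596]
```

View pics/w2.png

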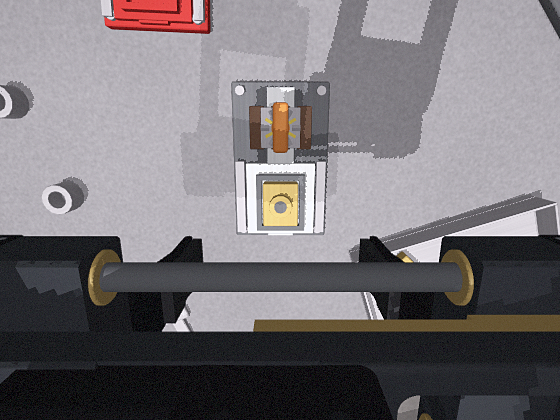

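The wrist picture confirms the choice: bar knob at (280,128), brass part in its nest at (280,205), bar square to the jaws. Next I back up 69 mm along the tool's y and descend.

Call:
{"name": "step_arm", "arguments": {
  "steps": [
    [-1,0,-1,0,0,0,0],
    [-1,0,-1,0,0,0,0],
    [-1,0,-0.75,0.5,0,0,0],
    [-1,0,0,1,0,0,0],
    [-1,0,0,1,0,0,0],
    [-1,0,0,1,0,0,0],
    [-1,0,0,1,0,0,0],
    [-1,0,0,0.5,0,0,0],
    [-1,0,0,0,0,0,0],
    [-1,0,0,0,0,0,0]
  ]
}}

```text
time: 4.2
position: [0.5735, -0.1562, 0.2804]
tool_rot: [0.809, 0.588, 0.0, 0.0]
ft_force: [-0.5, -0.1, 0.8]
grip_width: 0.0871
```

Run:
```python
from h import *
s=status.get_obs(); print(s['time'],s['position'],s['tool_rot'],s['q'],s['ft_force'])
snap('side','s3')
im=cv2.imread('pics/s3.png')[90:290,230:430]; cv2.imwrite('pics/s3c.png',cv2.resize(im,(600,600),interpolation=cv2.INTER_CUBIC))
```

```text
4.2 [ 0.57352428 -0.1562459   0.28042489] [8.09079129e-01 5.87699640e-01 1.49291333e-04 2.69831150e-04] [-4.53815838e-01  6.50470553e-01  1.61518973e+00  1.33249221e-05
  8.75315704e-01 -1.71024987e+00] [-0.53964649 -0.06826019  0.78133498]
```

View pics/s3c.png

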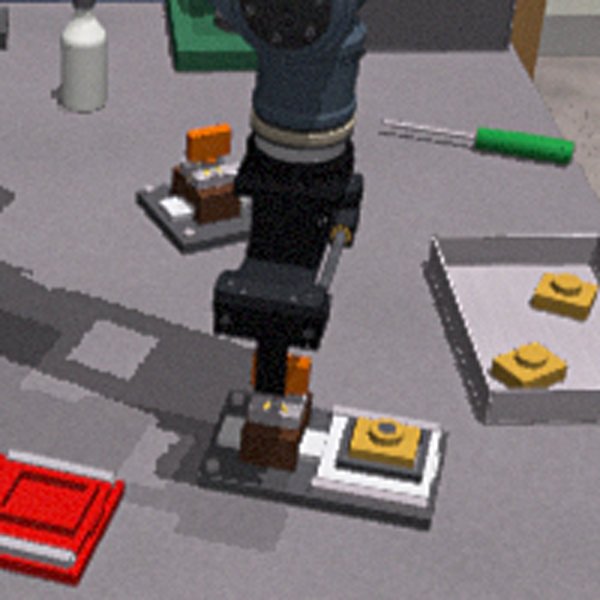

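The fingers straddle the bar around (270,370) in the crop. Still 27 mm too high, so I descend and close.

Call:
{"name": "step_arm", "arguments": {
  "steps": [
    [-1,0,0,0.6,0,0,0],
    [-1,0,0,0.46,0,0,0],
    [-1,0,0,0,0,0,0],
    [1,0,0,0,0,0,0],
    [1,0,0,0,0,0,0],
    [1,0,0,0,0,0,0],
    [1,0,0,0,0,0,0],
    [1,0,0,0,0,0,0],
    [1,0,0,0,0,0,0],
    [1,0,0,0,0,0,0]
  ],
  "squeeze": 45
}}

```text
time: 5.25
position: [0.5734, -0.1565, 0.2533]
tool_rot: [0.809, 0.588, -0.0, 0.0]
ft_force: [0.1, 0.8, 0.1]
grip_width: 0.0388
```

Call:
{"name": "step_arm", "arguments": {
  "steps": [
    [1,0,0,0,0,0,0],
    [1,0,0,0,0,0,0],
    [1,0,0,0,0,0,0],
    [1,0,0,0,0,0,0],
    [1,0,0,0,0,0,0],
    [1,0,0,0,0,0,0],
    [1,0,0,0,0,0,0],
    [1,0,0,0,0,0,0],
    [1,0,0,0,0,0,0],
    [1,0,0,0,0,0,0]
  ]
}}

```text
time: 6.25
position: [0.5734, -0.1565, 0.2532]
tool_rot: [0.809, 0.588, -0.0, 0.0]
ft_force: [-0.6, -0.3, -0.5]
grip_width: 0.0138
```

Gripped, with the opening at 13.8 mm. Lift 20 mm.

Call:
{"name": "step_arm", "arguments": {
  "steps": [
    [1,0,0,-0.1,0,0,0],
    [1,0,0,-0.1,0,0,0],
    [1,0,0,-0.1,0,0,0],
    [1,0,0,-0.1,0,0,0],
    [1,0,0,-0.1,0,0,0],
    [1,0,0,-0.1,0,0,0],
    [1,0,0,-0.1,0,0,0],
    [1,0,0,-0.1,0,0,0],
    [1,0,0,0,0,0,0],
    [1,0,0,0,0,0,0]
  ]
}}

```text
time: 7.25
position: [0.5733, -0.1565, 0.2731]
tool_rot: [0.809, 0.588, -0.0, -0.0]
ft_force: [2.2, -1.4, -12.7]
grip_width: 0.0134
```

Run:
```python
from h import *
s=status.get_obs(); print(s['time'],s['position'],s['moment'],s['ft_force'])
im,d,info=snap('side','s4'); P=cloud(d,info)
im=cv2.imread('pics/s4.png')[150:290,270:410]; cv2.imwrite('pics/s4c.png',cv2.resize(im,(600,600),interpolation=cv2.INTER_CUBIC))
hsv=cv2.cvtColor(cv2.imread('pics/s4.png'),cv2.COLOR_BGR2HSV)
m=(hsv[...,0]>=5)&(hsv[...,0]<16)&(hsv[...,1]>150)&(hsv[...,2]>100)&(np.hypot(P[...,0]-.5735,P[...,1]+.158)<.04)&(P[...,2]>.055)
print(m.sum(),P[m][:,2].min(),P[m][:,2].max())
```

```text
7.25 [ 0.5733468  -0.15649794  0.27314014] [-0.34015259 -0.46352294  0.00450895] [  2.21028894  -1.37919454 -12.69819034]
22 0.09125214159693482 0.1029410940677023
```

View pics/s4c.png

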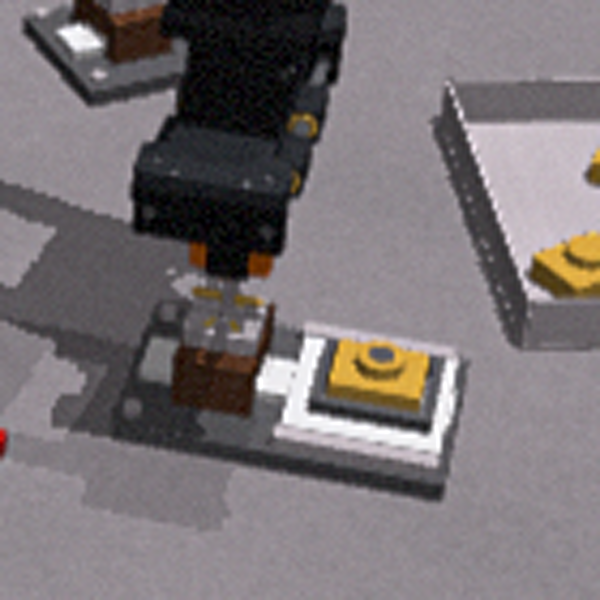

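The knob lifted 20 mm, with 12.7 N of spring force and the part undisturbed at (380,375) in the crop. Next, twist 60° clockwise.

Call:
{"name": "step_arm", "arguments": {
  "steps": [
    [1,0,0,0,0,0,0.75],
    [1,0,0,0,0,0,0.75],
    [1,0,0,0,0,0,0.75],
    [1,0,0,0,0,0,0.75],
    [1,0,0,0,0,0,0.75],
    [1,0,0,0,0,0,0.75],
    [1,0,0,0,0,0,0.75],
    [1,0,0,0,0,0,0.75],
    [1,0,0,0,0,0,0.75],
    [1,0,0,0,0,0,0.75]
  ]
}}

```text
time: 8.3
position: [0.5733, -0.1566, 0.2731]
tool_rot: [0.995, 0.102, -0.0, 0.0]
ft_force: [1.8, -2.4, -11.7]
grip_width: 0.0138
```

Run:
```python
from h import *
s=status.get_obs(); print(s['time'],s['position'],s['q'],s['moment'],s['ft_force'])
q=s['tool_rot'];print(np.degrees(2*np.arctan2(q[1],q[0])))
im,d,info=snap('side','s5')
im=cv2.imread('pics/s5.png')[150:290,270:410]; cv2.imwrite('pics/s5c.png',cv2.resize(im,(600,600),interpolation=cv2.INTER_CUBIC))
```

```text
8.3 [ 0.57332752 -0.15661906  0.27305241] [-4.54459727e-01  6.61554742e-01  1.61918590e+00 -4.74801856e-04
  8.61206228e-01 -6.58824363e-01] [-0.48758892 -0.3886897   0.01724148] [  1.82558564  -2.41394974 -11.71400447]
11.726958907751778
```

View pics/s5c.png

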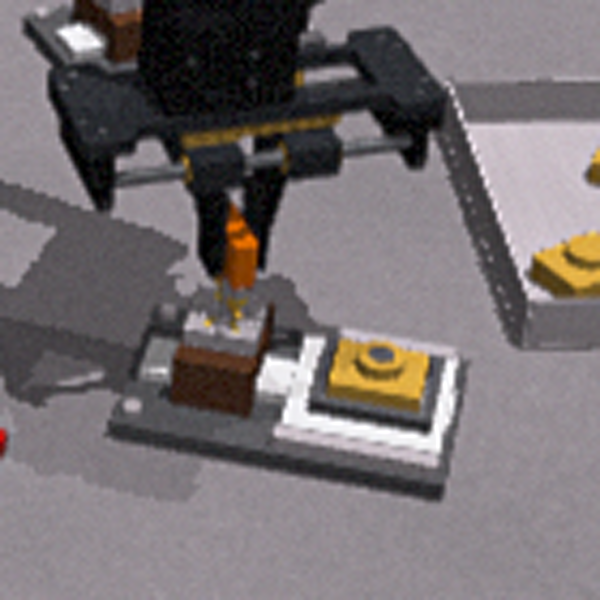

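The bar turned with the hand, 60.2° by the tool pose. Lower it into the notch, checking the force.

Call:
{"name": "step_arm", "arguments": {
  "steps": [
    [1,0,0,0.08,0,0,0],
    [1,0,0,0.08,0,0,0],
    [1,0,0,0.08,0,0,0],
    [1,0,0,0.08,0,0,0],
    [1,0,0,0,0,0,0],
    [1,0,0,0,0,0,0],
    [1,0,0,0,0,0,0],
    [1,0,0,0,0,0,0],
    [1,0,0,0,0,0,0],
    [1,0,0,0,0,0,0]
  ]
}}

```text
time: 9.35
position: [0.5734, -0.1566, 0.2653]
tool_rot: [0.995, 0.104, -0.0, 0.0]
ft_force: [-0.0, -3.6, -9.8]
grip_width: 0.0135
```

Call:
{"name": "step_arm", "arguments": {
  "steps": [
    [0,0,0,0,0,0,0],
    [0,0,0,0,0,0,0],
    [0,0,0,0,0,0,0],
    [0,0,0,0,0,0,0],
    [0,0,0,0,0,0,0],
    [0,0,0,0,0,0,0],
    [0,0,0,0,0,0,0],
    [0,0,0,0,0,0,0],
    [0,0,0,0,0,0,0],
    [0,0,0,0,0,0,0]
  ]
}}

```text
time: 10.35
position: [0.5734, -0.1566, 0.2652]
tool_rot: [0.995, 0.104, -0.0, -0.0]
ft_force: [-0.0, 0.6, -0.0]
grip_width: 0.0437
```

Call:
{"name": "step_arm", "arguments": {
  "steps": [
    [0,0,0,-0.5,0,0,0],
    [0,0,0,-1,0,0,0],
    [0,0,0,-1,0,0,0],
    [0,0,0,-1,0,0,0],
    [0,0,0,-1,0,0,0],
    [0,0,0,-1,0,0,0],
    [0,0,1,0,0,0,0],
    [0,0,1,0,0,0,0],
    [0,0,1,0,0,0,0],
    [0,0,0,0,0,0,0]
  ]
}}

```text
time: 11.35
position: [0.5894, -0.2328, 0.404]
tool_rot: [0.995, 0.103, 0.001, 0.002]
ft_force: [-0.1, 0.4, -0.4]
grip_width: 0.0436
```

Run:
```python
from h import *
s=status.get_obs(); print(s['time'],s['position'],s['ft_force'])
def an(n,c,lo=.06):
    im,d,info=pickle.load(open(n+'.pkl','rb'));P=cloud(d,info);hsv=cv2.cvtColor(im,cv2.COLOR_RGB2HSV)
    r=np.hypot(P[...,0]-c[0],P[...,1]-c[1])
    m=(hsv[...,0]>=5)&(hsv[...,0]<16)&(hsv[...,1]>150)&(hsv[...,2]>90)&(r<.04)&(P[...,2]>lo)&(P[...,2]<.13)
    p=P[m]; t=p[p[:,2]>p[:,2].max()-.006]
    print(n,'knob z',np.percentile(p[:,2],[1,50,90,99]),cv2.minAreaRect((t[:,:2]*1000).astype(np.float32)))
    m=(hsv[...,0]>=17)&(hsv[...,0]<30)&(hsv[...,1]>130)&(np.hypot(P[...,0]-.654,P[...,1]+.1825)<.045)&(P[...,2]>.036)&(P[...,2]<.055)
    print('  part',m.sum(),P[m].mean(0))
for n in('scene','side','wrist'): snap(n,n+'6')
for n in('scene0','scene6','side0','side6','w2','wrist6'):
    an(n,(.5733,-.1565))
a=cv2.imread('pics/scene6.png')[215:325,200:310];b=cv2.imread('pics/side6.png')[150:260,260:370]
b=cv2.imread('pics/side6.png')[170:280,285:395]
cv2.imwrite('pics/c6.png',cv2.resize(np.hstack([a,b]),(800,400),interpolation=cv2.INTER_CUBIC))
```

```text
11.35 [ 0.58941839 -0.23276367  0.4039559 ] [-0.13978782  0.39929084 -0.35596569]
scene0 knob z [0.06914684 0.09628041 0.09878677 0.10078009] ((576.1790771484375, -157.1534423828125), (12.708555221557617, 42.23112487792969), 73.3552017211914)
  part 268 [ 0.65837056 -0.18238808  0.04109473]
scene6 knob z [0.07769522 0.10811302 0.11066976 0.11234404] ((574.7797241210938, -156.856689453125), (14.915443420410156, 40.37273406982422), 12.81583023071289)
  part 264 [ 0.65822853 -0.18223334  0.04110639]
side0 knob z [0.06726237 0.08772565 0.09832123 0.10035067] ((571.4891967773438, -157.7533416748047), (15.923382759094238, 39.784915924072266), 76.54003143310547)
  part 230 [ 0.65107487 -0.18802752  0.04109398]
side6 knob z [0.07942817 0.10680639 0.10996454 0.11125937] ((571.1823120117188, -158.4938507080078), (13.237747192382812, 44.505653381347656), 14.068230628967285)
  part 227 [ 0.65147333 -0.18814909  0.04123264]
w2 knob z [0.06863492 0.09771694 0.09871159 0.09951569] ((572.9254150390625, -156.0696563720703), (12.700356483459473, 42.347023010253906), 72.1849136352539)
  part 92 [ 0.63981213 -0.17882394  0.03999616]
wrist6 knob z [0.08138929 0.10954618 0.11054809 0.1113096 ] ((572.8461303710938, -155.57586669921875), (12.942873001098633, 43.33061981201172), 11.668068885803223)
  part 89 [ 0.6395129  -0.17822502  0.04109163]
```

View pics/c6.png

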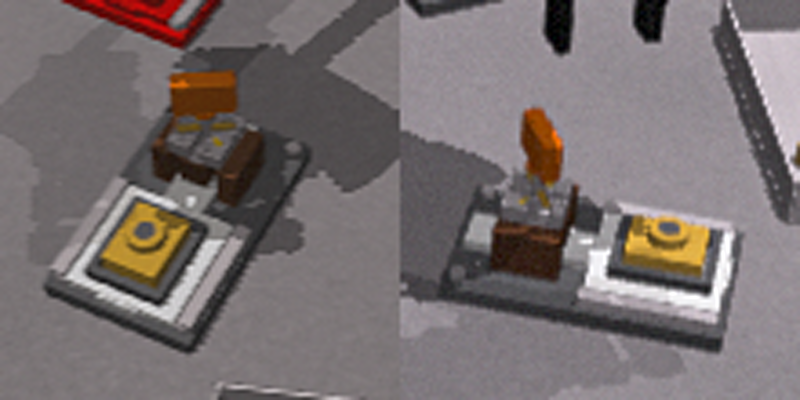

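View pics/side6.png

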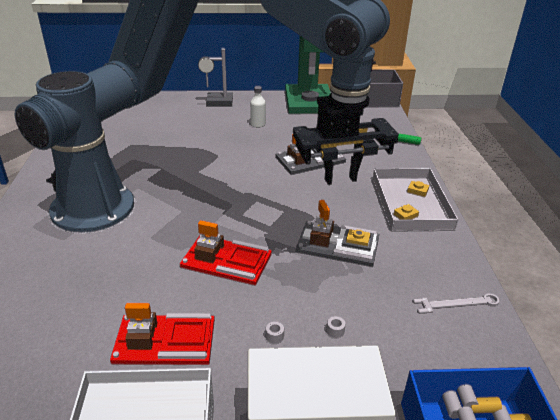

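The knob sits turned by 60° and 11–12 mm higher in all three cameras. The part hasn't moved (under 1 mm by depth), the empty fixture is untouched, and the gripper is clear. Handing in.

```bash
python3 -c "
from rig import robot
print(robot.hand_in())"
```

```text
the job is handed in; nothing more can be done
None
```

The loaded fixture is unlocked, and I handed the job in at about 11.5 s of the 29 s allowed. I gripped its orange knob, lifted it 20 mm, turned it 60° clockwise and lowered it into the rest notch. Then I opened the gripper and backed away.

- **Knob:** after release, all three cameras show it 11–12 mm higher than when locked and turned about 60°. It held that height with nothing touching it.
- **Part:** it is still in its nest and moved less than 1 mm in the fixed cameras. The wrist camera only saw part of it; its height reading differed by about 1 mm, which is within noise.
- **Empty fixture:** I never touched it. In the last side picture the gripper partly hides it, so I did not measure its lift again.
- **Forces:** the largest reading I saw was about 13 N at the wrist, while holding the spring up.

No check failed.

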